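Clear the inspection stage and hold the loupe in focus

ROBOT

A 6-joint arm with a two-finger parallel gripper is mounted at the origin on a cart in front of the work surface, level with it; the furniture and walls round the work are solid. World frame = base frame: x ahead of the robot, y to its left, z up, the work surface at z = 0. Lengths are in m, angles in rad, forces in N, time in s.
With the tool pointing down it reaches from about 0.375 to 0.925 m from the base axis. Payload 5.7 kg.
Tool frame: the origin (TCP) lies midway between the tips of the shut fingers; the grasp point (between the pads) lies 19 mm behind it; z points along the fingers, x is the direction in which the jaws open and shut, and the axes are right-handed (so a half turn about z gives the same grasp; the last joint's range is limited). The gripper opens to 88 mm and grips with 3 to 60 N. Pads are 20 mm wide; open, the fingers measure 115 mm over their backs; the gripper's body (75 mm by 178 mm) begins 61 mm behind the grasp point.
Start: joints at [-1.248, 0.359, 1.51, -0, 1.272, -0.115], TCP at [0.254, -0.543, 0.223] pointing down, gripper open.
Joint ranges: [-2.97, 2.97], [-1.01, 2.36], [0.21, 2.38], [-0.96, 4.11], [0.2, 2.71], [-2.98, 2.98]. Speed limits (rad/s): [2.39, 2.39, 3.14, 3.14, 3.14, 3.14].

INTERFACE

Orientations are given as a unit quaternion [x, y, z, w].
In Python, from bench import move_ptp, servo_line, goto_joints, move_gripper, sleep, inverse_kinematics, capture, PlanningError, close_job, spot_in, silhouettes, current_clock, current_joint_pos, current_qvel, current_joint_torque, current_position, current_orientation, current_force, current_torque, current_finger_gap gives the robot as it stands. Calls block until the motion is done:
- move_ptp(position, orientation): joint-space move of the TCP to a pose.
- servo_line(position, orientation=None, rate=0.15, contact_N=None): straight line of the TCP; orientation=None keeps the orientation; rate is the mean speed in m/s. With contact_N (N) it stops when the force on the tool has changed by that much, and returns True; else False.
- goto_joints(angles): joint-space move.
- move_gripper(opening): finger opening in m; the grip force is fixed at half the most; returns when the fingers have stopped.
- sleep(seconds).
- inverse_kinematics(position, orientation): joint angles nearest the present ones, or None.
- capture(name): name is "side" or "top"; returns a dict with "image" (480x640x3 uint8, blue, green, red), "range_z" (480x640 float32, m along the optical axis (not along the pixel's ray), 0 where there is no reading), "intrinsics" (3x3 intrinsics, pixels), "R" (3x3) and "t" (3): a world point X has camera coordinates R X + t. Camera axes: x right, y down, z forward; pixel columns grow to the right and rows downward; lengths in m; the calibration is good to about 2 mm. A picture is of the moment at which its call begins.
A pose or a line that the arm cannot do raises PlanningError and nothing moves.
- close_job(): hands the job in, once; it reports no verdict.
Trained networks look in the newest picture that a camera, given by its name, has taken for a name from the list of things; names that differ only in an ending like _2 or _b are one class to them, and where a whole thing is asked for, a point or a joint stands for the part that bears it (a point fixed in the world has none). Each returns a list of dicts, best first, with "conf" (0 to 1); they miss things now and then, are a little off and sometimes report something else, mostly with a low value. They report only what shows in the picture. A call takes as long as a camera call. They do not tell look-alikes from the thing itself.
- spot_in(camera, query): "xy" ([column, row] in pixels, amid what is visible of it).
- silhouettes(camera, query): "region" (480x640 bool, what is visible of it) and "xy" ([column, row] in pixels, amid what is visible of it).
Readings, each from a call of its own:
- current_clock(): time.
- current_joint_pos(): joint angles.
- current_qvel(): joint speeds.
- current_joint_torque(): joint torques, N m.
- current_position(): TCP position.
- current_orientation(): TCP orientation.
- current_force(): force on the tool from outside, world axes, zero at the start.
- current_torque(): the same for the moment, N m.
- current_finger_gap(): finger opening in m.
Only numpy, scipy, OpenCV 4.12 (cv2) and the standard library are available. Lean on these libraries where they do the work, as an engineer would, in place of code of your own. Each camera call takes 0.05 s, during which the arm holds its last target.

TASK

Three loose tube caps litter the grey inspection stage: with the yellow-footed sweeper, sweep all of them along the plate into the white catch tray at its end, without touching the caps with the fingers, then stand the sweeper back upright on the bench, off the stage. Then pick up the loupe and hold it level and still with its lens centred over the brass disc in the stage, at the height of the red collar on the post, without moving the collar. Finish while holding the loupe there, and leave the pink tip box, the timer and the weighing boat alone.

Things in the scene. Friction and masses are not known exactly. Their poses are not given: they have to be found in the camera images.
- stage: Fixed grey inspection stage; origin on the bench below the brass disc's centre. Plate top 30 mm above the bench, x = -62..62, y = -130..110 mm; rims along both long sides, 10 mm above the plate, leave a 110 mm wide channel along y, open at both ends. At its +y end (left, seen from the robot) the plate drops into a white catch tray, y = 110..198 mm, walls 36 mm high. Yaw within 0.15 rad of 0.
- target (a point): Centre of the brass disc (the part to inspect, 40 mm across, etched rings and cross lines) let in flush with the stage plate's top, 30 mm above the bench. The axes are the stage's.
- tray_floor (a point): Centre of the catch tray's floor, 4 mm above the bench; inside it is 116 mm along the stage's x and 84 mm along its y.
- focus_mark (a point): Middle of the red collar (22 mm across, 10 mm high) that marks the focal height: the lens's mid-plane belongs at this height. It stands 85 to 140 mm above the bench, other each time, and takes about 5 N to slide. Its steel post, 10 mm thick, stands behind the stage plate, 105 mm along the stage's x from the disc's centre; post top 164 mm above the bench.
- sweeper: Sweeper, about 150 g, standing upright on the bench left or right of the stage; origin at the centre of its underside, z up. Foot (black rubber sole, yellow body) 90 mm along its x, 28 mm along y, 16 mm high; above it a black upright grip 60 mm along x, 16 mm thick along y, up to 72 mm above the sole. Its x points away from the robot within 0.4 rad.
- sweeper_grip (a point): Middle of the sweeper's grip, 46 mm above its sole; pinch it across its y (16 mm). The axes are the sweeper's.
- loupe_grip (a point): Centre, half-way up, of the loupe's black straight handle: 72 mm along its x, 14 mm thick along y, 34 mm high (centre 17 mm above the bench). Pinch it across y. The loupe weighs about 80 g and lies flat on the bench, left or right of the stage; the axes are the loupe's: z up when level, x from handle to lens, at the start away from the robot within 0.35 rad.
- loupe_lens (a point): Centre of the loupe's lens, which lies in a black rim 66 mm across and 10 mm high: 82 mm from the handle's centre along the loupe's x, 5 mm above the loupe's underside (12 mm below the handle's centre). The lens plane is the loupe's xy plane.
- cap_blue_mid (a point): Blue ribbed tube cap, a solid disc 20 mm across and 13 mm high, 12 g, standing flat on the stage plate at the start, the one nearest the plate's -y end; the point is its centre, half-way up.
- cap_orange_mid (a point): Orange ribbed tube cap, a solid disc 20 mm across and 13 mm high, 12 g, standing flat on the stage plate at the start, on or near the brass disc; the point is its centre, half-way up.
- cap_green_mid (a point): Green ribbed tube cap, a solid disc 20 mm across and 13 mm high, 12 g, standing flat on the stage plate at the start, the one nearest the tray; the point is its centre, half-way up.
- cap_blue: The blue cap; origin at the centre of its underside.
- cap_orange: The orange cap; origin at the centre of its underside.
- cap_green: The green cap; origin at the centre of its underside.
- loupe: The loupe; origin at the centre of its handle's underside, axes as for its handle.
- tip_box: Bystander: pink pipette-tip box, 136x115x66 mm, at the back right; origin under its centre.
- timer: Bystander: small white lab timer, 68x64x19 mm, at the right; origin under its centre.
- weigh_boat: Bystander: shallow white weighing boat, 63x78x16 mm, near the front edge; origin under its centre.
Things that resemble listed ones, but are neither listed nor needed, are in the scene too. Of the things that look like the sweeper, the smaller one is meant.

How it is judged:
On the way, in this order (a step that is already met when the one before it is completed fails the run):
1. all three caps have been swept into the catch tray (y of cap_blue_mid in the frame of stage between 0.108 and 0.2 m and x of cap_blue_mid in the frame of stage between -0.064 and 0.064 m and z of each of cap_blue_mid, cap_orange_mid, cap_green_mid in the frame of stage below 0.034 m and y of cap_orange_mid in the frame of stage between 0.108 and 0.2 m and x of cap_orange_mid in the frame of stage between -0.064 and 0.064 m and y of cap_green_mid in the frame of stage between 0.108 and 0.2 m and x of cap_green_mid in the frame of stage between -0.064 and 0.064 m), for 0.2 s.
2. the sweeper stands upright on the bench, off the stage and let go (height (world z) of sweeper below 0.012 m and angle between sweeper's own z axis and vertical below 0.15 rad and contact force between the fingers and sweeper below 0.1 N and contact force between sweeper and stage below 0.1 N), for 0.2 s.
At the end, for the whole second after the job is handed in: Caps in the tray; sweeper upright on the bench, off the stage, released; loupe held by the fingers alone, lens within 15 mm sideways of the disc's centre, within 7 mm of the collar's middle in height, level within 0.12 rad, slower than 20 mm/s (all of step 1 and all of step 2 and horizontal distance between loupe_lens and target below 0.015 m and z of loupe_lens in the frame of focus_mark between -0.007 and 0.007 m and angle between loupe_lens's own z axis and vertical below 0.12 rad and linear speed of loupe below 0.02 m/s and contact force between the fingers and loupe above 1 N and contact force between loupe and stage below 0.1 N); the arm keeps its last pose, push and grip.
It fails at once if the fingers touch a cap (contact force between the fingers and cap_blue above 0.5 N or contact force between the fingers and cap_orange above 0.5 N or contact force between the fingers and cap_green above 0.5 N).
It fails at once if the red collar is pushed out of place (more than 5 mm) (distance of focus_mark from where it was at the start of the episode above 0.005 m).
It fails at once if the tip box, the timer or the weighing boat is moved by more than 20 mm (distance of any of tip_box, timer, weigh_boat from where it was at the start of the episode above 0.02 m).
It also fails if it takes over 64 s, if anything falls off the work surface, if the arm or the gripper's body presses on something with over 40 N, if the wrist force passes 120 N, or if a joint passes its speed limit or range.

## Working session

There is one attempt and no reset: what is moved stays moved. The work goes in short steps, each a Python script; the robot and the scene stay as the last script left them, time stands still between calls to the robot, and variables do not carry over. Pictures are saved under pics/ and viewed, and the job is handed in when it is done.

```bash
mkdir -p pics; ls
python3 - <<'E'
from bench import *
import cv2
for n in("side","top"):
    c=capture(n); cv2.imwrite(f"pics/{n}0.png",c["image"])
    print(n,c["intrinsics"],c["R"],c["t"])
    for q in ["sweeper","loupe","cap_blue","cap_orange","cap_green","focus_mark","target","stage","tip_box","timer","weigh_boat","tray_floor"]:
        try: print(q,[(round(d["conf"],2),[int(v) for v in d["xy"]]) for d in spot_in(n,q)[:4]])
        except Exception as e: print(q,e)
print(current_clock())
E
```

```text
pics
side [[522.70290654   0.         322.01573372]
 [  0.         522.70290654 235.2547582 ]
 [  0.           0.           1.        ]] [[ 0.99989823  0.00845168  0.01149325]
 [ 0.01421327 -0.65952283 -0.75155015]
 [ 0.0012282   0.75163702 -0.65957583]] [-0.51921528  0.0464795   1.31626024]
sweeper [(0.74, [253, 239]), (0.58, [298, 169]), (0.29, [259, 298])]
loupe []
cap_blue [(0.42, [351, 268])]
cap_orange []
cap_green [(0.52, [338, 238])]
focus_mark [(0.69, [342, 258]), (0.39, [382, 226])]
target [(0.85, [337, 256])]
stage [(0.73, [337, 255]), (0.66, [311, 360])]
tip_box [(0.97, [405, 405])]
timer [(0.78, [413, 343])]
weigh_boat [(0.76, [257, 297])]
tray_floor [(0.76, [336, 253])]
top [[465.05612549   0.         322.65070118]
 [  0.         465.05612549 230.88711305]
 [  0.           0.           1.        ]] [[ 0.02458321 -0.99959499 -0.01433593]
 [-0.99129884 -0.0225192  -0.12969   ]
 [ 0.12931464  0.01739939 -0.99145095]] [-0.01926584  0.52557764  1.22043018]
sweeper [(0.94, [191, 255]), (0.94, [304, 297]), (0.31, [348, 211])]
loupe [(0.81, [440, 244])]
cap_blue [(0.68, [373, 290])]
cap_orange [(0.6, [333, 218]), (0.33, [440, 242])]
cap_green [(0.39, [310, 215])]
focus_mark [(0.52, [334, 178]), (0.21, [348, 212])]
target [(0.71, [439, 239]), (0.7, [320, 219])]
stage [(0.67, [323, 221])]
tip_box [(0.9, [479, 180]), (0.65, [190, 256])]
timer [(0.88, [417, 168])]
weigh_boat [(0.92, [377, 289])]
tray_floor []
1.3
```

View pics/side0.png

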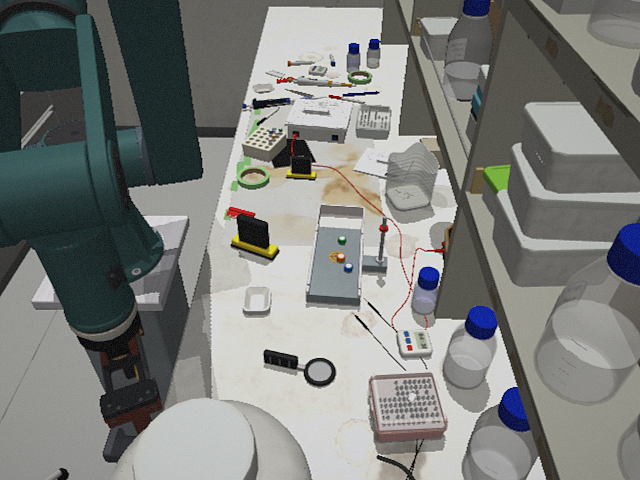

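View pics/top0.png

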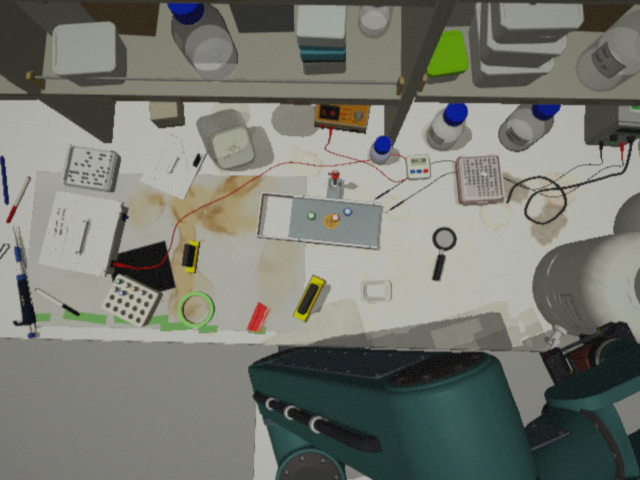

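Top view: stage around (320,220), with the caps at (311,215), (333,218) and (348,211). The loupe is at (440,255). There are two sweepers, at (191,256) (looks smaller) and (309,297). Next I'll measure all of these with depth.

```bash
cat > h.py <<'E'
from bench import *
import numpy as np, cv2
def cloud(c):
    K=c["intrinsics"];z=c["range_z"].astype(float)
    v,u=np.mgrid[:480,:640]
    P=np.stack([(u-K[0,2])/K[0,0]*z,(v-K[1,2])/K[1,1]*z,z],-1)
    W=(P-c["t"])@c["R"]   # R^T(P-t)
    W[z<=0]=np.nan
    return W
def ray(c,uv,h):
    K=c["intrinsics"];d=np.array([(uv[0]-K[0,2])/K[0,0],(uv[1]-K[1,2])/K[1,1],1])
    d=c["R"].T@d;o=-c["R"].T@c["t"]
    return o+d*(h-o[2])/d[2]
def proj(c,X):
    p=c["R"]@np.asarray(X)+c["t"];p=c["intrinsics"]@p;return p[:2]/p[2]
def mask_rect(W,m,zlo,zhi):
    k=m&(W[...,2]>zlo)&(W[...,2]<zhi)
    P=W[k][:,:2].astype(np.float32)*1000
    return cv2.minAreaRect(P),len(P),np.median(W[k],0)
E
python3 - <<'E'
from h import *
np.set_printoptions(precision=4,suppress=True)
for n in("side","top"):
    c=capture(n);W=cloud(c)
    np.savez(f"cap_{n}.npz",**c)
    print(n)
    for q in ["sweeper","loupe","cap_blue","cap_orange","cap_green","focus_mark","target","stage"]:
        for d in silhouettes(n,q):
            m=d["region"]; w=W[m]; w=w[~np.isnan(w[:,0])]
            if len(w)==0: continue
            print(q,round(d["conf"],2),np.array(d["xy"]),len(w),np.median(w,0),"zr",np.percentile(w[:,2],[5,95]),cv2.minAreaRect(w[:,:2].astype(np.float32)*1000))
    b=W[...,2]; im=c["image"].astype(int)
    y=(im[...,2]>150)&(im[...,1]>130)&(im[...,0]<90)
    N,L,S,C=cv2.connectedComponentsWithStats(y.astype(np.uint8))
    for i in range(1,N):
        if S[i,4]>25: print("yellow",C[i],S[i,4],np.nanmedian(W[L==i],0),cv2.minAreaRect(W[L==i][:,:2].astype(np.float32)*1000))
E
```

```text
side
sweeper 0.75 [297.9 167.9] 577 [0.4539 0.3404 0.0289] zr [0.0012 0.0705] ((458.120849609375, 398.41192626953125), (139.71324157714844, 88.0779037475586), 85.61127471923828)
sweeper 0.65 [257.7 239.1] 1272 [0.3511 0.0134 0.0441] zr [0.006  0.0977] ((347.4935302734375, 20.94359588623047), (38.16089630126953, 125.04488372802734), 63.681644439697266)
loupe 0.63 [338.4 240.3] 43 [0.5685 0.0189 0.0403] zr [0.0337 0.0435] ((568.4320068359375, 20.51887321472168), (17.631675720214844, 15.15601921081543), 39.65373992919922)
loupe 0.61 [314.2 365.7] 1175 [ 0.4996 -0.3327  0.0084] zr [0.0042 0.0331] ((475.88543701171875, -343.1868591308594), (145.29173278808594, 64.55325317382812), 0.8778959512710571)
loupe 0.38 [416.8 344.8] 901 [ 0.7159 -0.2776  0.015 ] zr [0.0029 0.0186] ((719.3919067382812, -271.0000915527344), (72.79619598388672, 65.81611633300781), 5.365772724151611)
cap_blue 0.2 [259.2 298.6] 690 [ 0.3704 -0.1473  0.0073] zr [-0.002   0.0161] ((371.6074523925781, -149.41473388671875), (63.12076187133789, 90.632080078125), 2.0678915977478027)
cap_green 0.65 [338.9 237.7] 52 [0.5685 0.
[... 2803 characters left out ...]
 -27.196937561035156), (35.395267486572266, 17.794639587402344), 88.08013153076172)
yellow [193.225 242.3  ] 40 [0.4893 0.3467 0.0163] ((489.61993408203125, 345.74859619140625), (26.669109344482422, 9.394539833068848), 60.07633972167969)
yellow [188.925 269.5  ] 40 [0.4141 0.3544 0.0169] ((415.0538330078125, 354.42266845703125), (12.48491096496582, 24.054996490478516), 7.497488498687744)
yellow [316.4815 280.8519] 81 [0.3914 0.0055 0.0227] ((389.00030517578125, 7.17616081237793), (32.72709655761719, 22.725509643554688), 64.97901916503906)
yellow [299.96   315.5467] 75 [0.298  0.0481 0.0219] ((300.98907470703125, 47.959529876708984), (33.38545608520508, 21.795028686523438), 70.87690734863281)
```

Run:
```python
import cv2
t=cv2.imread("pics/top0.png");s=cv2.imread("pics/side0.png")
a=cv2.resize(t[150:320,150:480],None,fx=2.4,fy=2.4,interpolation=cv2.INTER_CUBIC);cv2.imwrite("pics/tc.png",a[:600,:800])
b=cv2.resize(s[130:400,220:450],None,fx=2.2,fy=2.2,interpolation=cv2.INTER_CUBIC);cv2.imwrite("pics/sc.png",b)
```

```text
(no output)
```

View pics/tc.png

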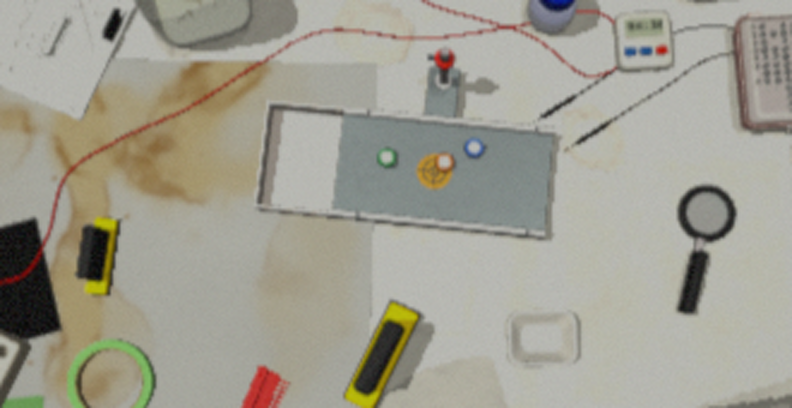

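View pics/sc.png

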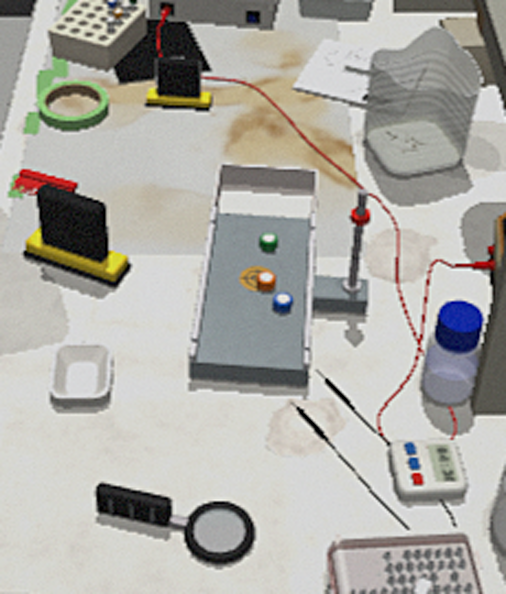

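Both views agree that the smaller sweeper, with a 90 mm foot, is at about (0.452, 0.350). The nearer one's foot is about 120 mm, so it's the decoy. Next I'll fit the stage, caps, collar and loupe.

Run:
```python
from h import *
from scipy.optimize import least_squares
np.set_printoptions(precision=4,suppress=True)
C={n:dict(np.load(f"cap_{n}.npz")) for n in("side","top")}
for n,c in C.items():
    W=cloud(c);im=c["image"].astype(int);X,Y,Z=W[...,0],W[...,1],W[...,2]
    roi=(X>0.46)&(X<0.66)&(Y>-0.2)&(Y<0.27)
    print(n,"plate z",np.nanmedian(Z[roi&(abs(Z-.03)<.006)]))
    hsv=cv2.cvtColor(c["image"],cv2.COLOR_BGR2HSV)
    H,S,V=[hsv[...,i].astype(int) for i in range(3)]
    def rep(k,name,h=None):
        N,L,St,Ce=cv2.connectedComponentsWithStats(k.astype(np.uint8))
        for i in range(1,N):
            if St[i,4]>=8:
                w=W[L==i];print(name,Ce[i],St[i,4],np.nanmedian(w,0),np.nanmin(w,0),np.nanmax(w,0), ray(c,Ce[i],h) if h else "")
    r2=(X>0.48)&(X<0.64)&(Y>-0.16)&(Y<0.13)
    rep(r2&(H>100)&(H<125)&(S>130),"blue",.0365)
    rep(r2&(H>5)&(H<16)&(S>140)&(Z>.035),"orange",.0365)
    rep(r2&(H>50)&(H<90)&(S>90),"green",.0365)
    rep((X>.6)&(X<.75)&(abs(Y)<.12)&((H<6)|(H>174))&(S>150)&(Z>.06),"collar")
    rep(r2&(Z<.034)&(H>8)&(H<30)&(S>110),"disc",.03)
    # handle
    k=(X>.38)&(X<.53)&(Y>-.42)&(Y<-.25)&(Z>.027)&(Z<.04)
    w=W[k];print("handle",len(w),cv2.minAreaRect(w[:,:2].astype(np.float32)*1e3),np.median(w,0))
    k=(X>.38)&(X<.6)&(Y>-.42)&(Y<-.25)&(Z>.004)&(Z<.018)&(V<70)
    w=W[k];print("rim",len(w),cv2.fitEllipse(w[w[:,0]>.48][:,:2].astype(np.float32)*1e3))
    # stage rect: everything z>.015
    # sweeper grip top
    k=(X>.4)&(X<.5)&(Y>.3)&(Y<.4)&(Z>.062)&(Z<.08)
    w=W[k];print("grip top",len(w),cv2.minAreaRect(w[:,:2].astype(np.float32)*1e3),np.median(w,0))
    k=roi&(Z>.014)&(Z<.046)
    N,L,St,Ce=cv2.connectedComponentsWithStats(k.astype(np.uint8));i=1+np.argmax(St[1:,4])
    w=W[L==i];print("stage",cv2.minAreaRect(w[:,:2].astype(np.float32)*1e3))
    k=roi&(Z>.036)&(Z<.042)
    w=W[k][:,:2]; np.save(f"rim_{n}.npy",w)
    def f(p):
        cc,s=np.cos(p[2]),np.sin(p[2]);d=w-p[:2];x=d@[cc,s];y=d@[-s,cc]
        return np.minimum(abs(abs(x)-58.5e-3),.03)
    # overall
    best=None
    for x0 in np.arange(.54,.59,.01):
        r=least_squares(lambda q:f([q[0],0,q[1]]),[x0,0.07],loss="soft_l1",f_scale=.003)
        if best is None or r.cost<best.cost: best=r
    print("rim fit x at y=0 line, yaw",best.x,best.cost,len(w))
    k=Z>.25; k&=X>.3
    w=W[k]; 
    if len(w): print("overhead",np.percentile(w[:,0],[1,5]),w[:,2].min())
print(current_orientation(),current_position())
```

```text
side plate z 0.028861044355928244
blue [348.0294 268.5882] 34 [ 0.5808 -0.0809  0.0382] [ 0.5716 -0.0844  0.0313] [ 0.5904 -0.0699  0.0434] [ 0.5809 -0.0779  0.0365]
orange [340.6333 258.4   ] 30 [ 0.5647 -0.0475  0.0397] [ 0.5553 -0.0537  0.0351] [ 0.5722 -0.0399  0.0446] [ 0.5641 -0.0436  0.0365]
green [341.6061 240.7576] 33 [0.5685 0.0181 0.038 ] [0.5586 0.0107 0.0271] [0.5763 0.0307 0.0436] [0.5677 0.0202 0.0365]
collar [383.359 228.359] 39 [ 0.6579 -0.043   0.1328] [ 0.651  -0.0504  0.1263] [ 0.6676 -0.0309  0.1398] 
disc [334.3291 255.6962] 79 [ 0.5485 -0.0263  0.029 ] [ 0.5362 -0.0462  0.0251] [ 0.5682 -0.0086  0.0329] [ 0.5492 -0.0276  0.03  ]
handle 227 ((438.10980224609375, -322.2033996582031), (16.12580108642578, 70.95866394042969), 75.9658432006836) [ 0.4374 -0.324   0.032 ]
rim 417 ((516.55859375, -342.5527648925781), (57.36582946777344, 58.3298454284668), 7.352158069610596)
grip top 99 ((453.9104309082031, 346.4478759765625), (58.67620849609375, 24.814083099365234), 2.3064498901367188) [0.4539 0.343  0.0685]
stage ((580.3267822265625, 4.279815673828125), (336.7770080566
[... 394 characters left out ...]
0339] [ 0.5522 -0.0251  0.03  ]
handle 143 ((437.6770324707031, -319.9764404296875), (14.9384183883667, 70.51366424560547), 76.31299591064453) [ 0.4362 -0.3186  0.0338]
rim 150 ((515.9449462890625, -338.9739685058594), (56.233375549316406, 56.93488311767578), 174.86062622070312)
grip top 154 ((451.9538269042969, 349.1693420410156), (17.042316436767578, 58.837005615234375), 83.69843292236328) [0.4519 0.3479 0.0722]
stage ((578.8416748046875, 5.2739410400390625), (328.40228271484375, 168.1724090576172), 85.61497497558594)
rim fit x at y=0 line, yaw [ 0.5565 -0.0775] 0.009884232877960121 526
overhead [0.304  0.3787] 0.25007612156117653
[ 0.8438 -0.5367 -0.     -0.    ] [ 0.2544 -0.5434  0.2226]
```

```bash
cat >> h.py <<'E'
ORG=np.array([0.555,-0.0262]);YAW=-0.079
def S2W(x,y):
    c,s=np.cos(YAW),np.sin(YAW);return ORG+np.array([c*x-s*y,s*x+c*y])
def Q(th): return [float(np.cos(th/2)),float(np.sin(th/2)),0.,0.]
E
python3 - <<'E'
from h import *
np.set_printoptions(precision=4,suppress=True)
C={n:dict(np.load(f"cap_{n}.npz")) for n in("side","top")}
W=cloud(C["top"])
for u in (60,200,310,420): print(u,[W[r,u] for r in (60,85,95)])
X,Y,Z=W[...,0],W[...,1],W[...,2]
k=(abs(X-.452)<.02)&(abs(Y-.349)<.06)
for y in np.arange(.29,.42,.01):
    kk=(abs(X-.452)<.02)&(abs(Y-y)<.005); print(round(y,2),np.nanmedian(Z[kk]),end=" | ")
print()
p=S2W(.105,0);print(p)
for n,uv in(("side",(383.36,228.36)),("top",(334.6,175.3))):
    for z in(.12,.125,.13,.135,.14): print(n,z,proj(C[n],[*p,z]),uv)
print(proj(C["top"],[*ORG,.03]),proj(C["side"],[*ORG,.03]))
for th in(np.pi/2-.1,-np.pi/2-.1):
    for P in([.4525,.349,.2],[.4525,.349,.027],[*S2W(.003,-.105),.06],[*S2W(.003,.135),.06]):
        print(th,inverse_kinematics(P,Q(th)))
E
```

```text
60 [array([0.8076, 0.5176, 0.4118]), array([0.7875, 0.5568, 0.3409]), array([0.7696, 0.5611, 0.3305])]
200 [array([0.7976, 0.2291, 0.4405]), array([0.7919, 0.2557, 0.3431]), array([0.7708, 0.2552, 0.3404])]
310 [array([0.8231, 0.0206, 0.3985]), array([0.7969, 0.0222, 0.3414]), array([0.7744, 0.0216, 0.3419])]
420 [array([ 0.7711, -0.1786,  0.5044]), array([ 0.7796, -0.2012,  0.3873]), array([ 0.772 , -0.207 ,  0.3568])]
0.29 0.0014595712082253209 | 0.3 0.001123015962078185 | 0.31 0.0021635306688697203 | 0.32 0.0018838402942280954 | 0.33 0.002080201783285405 | 0.34 0.03265473149936727 | 0.35 0.07323289849600136 | 0.36 0.07147575101404084 | 0.37 nan | 0.38 0.0028357152508844204 | 0.39 0.0014044480256296598 | 0.4 0.0018040602854295243 | 0.41 0.0020118943223129005 | 
[ 0.6597 -0.0345]
side 0.12 [383.0313 230.2581] (383.36, 228.36)
side 0.125 [383.2226 228.6194] (383.36, 228.36)
side 0.13 [383.415  226.9718] (383.36, 228.36)
side 0.135 [383.6084 225.3151] (383.36, 228.36)
side 0.14 [383.8029 223.6493] (383.36, 228.36)
top 0.12 [334.2963 174.766 ] (334.6, 175.3)
top 0.125 [334.317  174.2752] (334.6, 175.3)
top 0.13 [334.3378 173.7802] (334.6, 175.3)
top 0.135 [334.3588 173.2811] (334.6, 175.3)
top 0.14 [334.38   172.7777] (334.6, 175.3)
[330.0714 220.608 ] [336.6852 255.3455]
1.4707963267948965 [ 0.5361  0.3396  1.6011 -0.      1.2009 -0.9347]
1.4707963267948965 [ 0.5361  0.5592  1.7555 -0.      0.8269 -0.9347]
1.4707963267948965 [-0.3564  0.5037  1.7489 -0.      0.889  -1.8272]
1.4707963267948965 [ 0.0686  0.5185  1.7176 -0.      0.9055 -1.4022]
-1.6707963267948966 [ 0.5361  0.3396  1.6011 -0.      1.2009  2.2069]
-1.6707963267948966 [ 0.5361  0.5592  1.7555 -0.      0.8269  2.2069]
-1.6707963267948966 [-0.3564  0.5037  1.7489 -0.      0.889   1.3144]
-1.6707963267948966 [ 0.0686  0.5185  1.7176 -0.      0.9055  1.7394]
  return np.nanmean(a, axis, out=out, keepdims=keepdims)
```

Run:
```python
from h import *
np.set_printoptions(precision=3,suppress=True,linewidth=200)
for n,(u,v) in (("side",(383,228)),("top",(334,175))):
    c=dict(np.load(f"cap_{n}.npz"));W=cloud(c)
    im=c["image"][v-14:v+14,u-14:u+14]
    cv2.imwrite(f"pics/col_{n}.png",cv2.resize(im,None,fx=18,fy=18,interpolation=cv2.INTER_NEAREST))
    red=c["image"][v-12:v+12,u-8:u+9].astype(int); 
    print(n,"redness");print(red[...,2]-red[...,1]//2-red[...,0]//2)
    print(np.round(W[v-12:v+12,u-8:u+9,2]*1000).astype(int))
```

```text
side redness
[[ 12  14  16  20  21  19  16   9   0   0   4   5   3   2   2   3   1]
 [ 10   6   9  10  12  10  11   7   1   4   4   2   8  14   7  -5   1]
 [  8   9  10   9   9  10  10   8  -1   2   1   0  29  92  50  15   9]
 [ 10   9  12   7   9  11   9   8   4   3   6   4  -2   6  55  98  44]
 [  7   8  10   8   9   7   9   7   1  -1   7   2   3   0  -4   9  67]
 [  7  12   9   5   8  10  10   8  -4   2   1   3   6   4   2  -2  16]
 [  9   9   6   7   6   8   5   4   7   4   0   3   4   4   4   2   0]
 [  9   8   9  10   3   1   5   9  -3  -2   1   3   0   0   0   2  -1]
 [  8   7   4   3  10  16  33  54  -4  -3   2  17  10   0   1   1   1]
 [  8   6   4  -1  42 144 129   7  -3  -4  17 127 101  20  -5  -1   1]
 [  4   3   2  -6  55 203 121  -3 -13 -10   6 138 145  34  -8  -1   1]
 [  3   3   0  -7  47 194 152  65  11  12  36 146 205  44  -7  -1   1]
 [  0   2  -4   8  37 143 179 160  94  98 122 153 168  14  -6   1   4]
 [  2   0   2   6  17  61 111 128 104 111 109 125 100  -4  -5   3   2]
 [  2   1   1  -2   2  54  79  73  83  73  72  77  38   5  -1   0   2]
 [  1   4   0   0   5 
[... 19072 characters left out ...]
7                   27                   26                   35                   32                   38
                    31                   36                   31                   26                   29                   25                   -1                   -4]
 [                   4                   -2                   30                   27                   30                   27                   24                   34                   34
                    32                   32                   25                   27                   28                   24                    0                    4]]<stdin>:9: RuntimeWarning: invalid value encountered in cast
```

View pics/col_side.png

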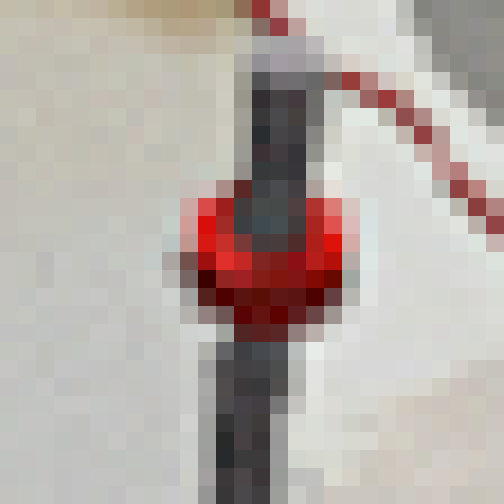

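Estimates: collar middle is about z = 0.129, using the 164 mm post top as a height reference. Stage origin is (0.555, -0.026), with yaw -0.079. Now to grasp the sweeper.

Run:
```python
from h import *
np.set_printoptions(precision=4,suppress=True)
th=np.pi/2-.105
g=np.array([.4525,.349])
t0=current_clock()
move_ptp([*g,.16],Q(th)); print(current_clock()-t0)
move_gripper(.06)
servo_line([*g,.028],rate=.12); print(current_clock()-t0,current_force())
move_gripper(.0); print(current_finger_gap(),current_force(),current_position())
servo_line([*g,.118],rate=.15)
print(current_finger_gap(),current_force(),current_clock())
for n in("side","top"): cv2.imwrite(f"pics/{n}1.png",capture(n)["image"])
```

```text
3.2082999999999995
5.0832999999999995 [0.115  0.4894 0.2036]
0.015664904371036337 [-0.1408  0.7689  1.8803] [0.4525 0.349  0.028 ]
0.016206991831801618 [ 0.2735 -0.3611 -0.7702] 8.7833
```

View pics/side1.png

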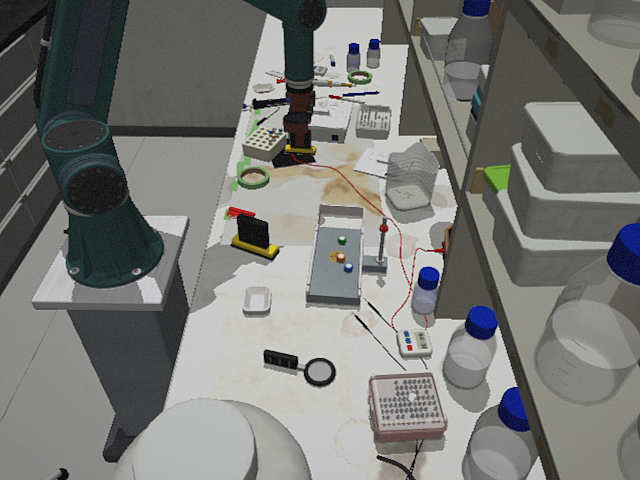

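The side picture shows the sweeper held clear of the bench at about (300,150). The finger gap of 16 mm matches the grip thickness. Now the sweep.

Run:
```python
from h import *
np.set_printoptions(precision=4,suppress=True)
th=np.pi/2+YAW
servo_line([*S2W(.003,-.106),.120],Q(th),rate=.25)
servo_line([*S2W(.003,-.106),.061],rate=.1,contact_N=8); print(current_position(),current_force(),current_clock())
hit=servo_line([*S2W(.003,.02),.061],rate=.08,contact_N=12); print(hit,current_force(),current_finger_gap(),current_clock())
for n in("side","top"): cv2.imwrite(f"pics/{n}2.png",capture(n)["image"])
```

```text
[ 0.55   -0.1321  0.0612] [ 0.4446  0.8713 -1.9608] 11.7417
False [-0.5258 -0.2162 -1.9694] 0.01581470111390763 13.4667
```

View pics/side2.png

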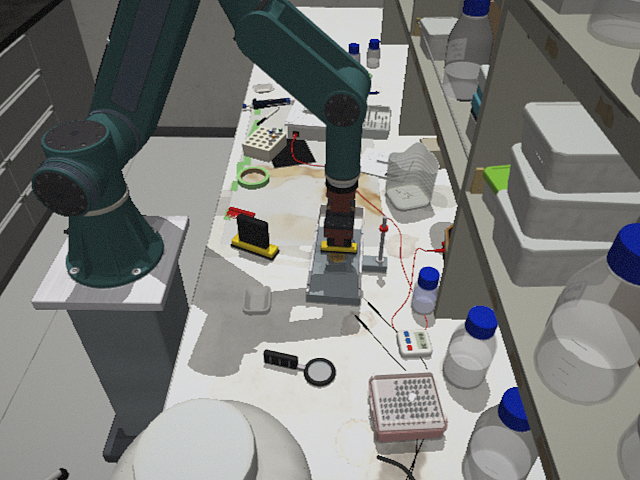

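View pics/top2.png

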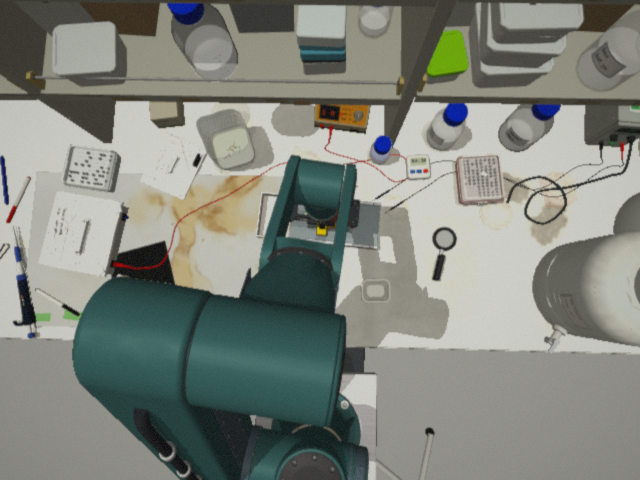

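The foot is in the channel at (338,245) in the side view. No caps are left behind it, so the sweep can continue into the tray.

```bash
python3 - <<'E'
from h import *
np.set_printoptions(precision=4,suppress=True)
hit=servo_line([*S2W(.003,.138),.061],rate=.08,contact_N=15); print(hit,current_force(),current_position(),current_finger_gap(),current_clock())
servo_line([*S2W(.003,.132),.061],rate=.1)
servo_line([*S2W(.003,.125),.13],rate=.2)
g=np.array([.4525,.349])
servo_line([*g,.12],Q(np.pi/2-.105),rate=.25)
print(current_finger_gap(),current_clock())
for n in("side","top"):
    c=capture(n);cv2.imwrite(f"pics/{n}3.png",c["image"]); np.savez(f"cap3_{n}.npz",**c)
    for q in("cap_blue","cap_orange","cap_green"): print(n,q,[(round(d["conf"],2),np.array(d["xy"]),ray(c,d["xy"],.0105)) for d in spot_in(n,q)[:2]])
E
python3 - <<'E'
import cv2
s=cv2.imread("pics/side3.png");t=cv2.imread("pics/top3.png")
cv2.imwrite("pics/s3c.png",cv2.resize(s[120:310,220:420],None,fx=3,fy=3,interpolation=cv2.INTER_CUBIC))
E
```

```text
False [-0.5719  0.3517 -1.1673] [0.5689 0.1107 0.061 ] 0.015944199685417812 15.1917
0.015781981676487086 17.2
side cap_blue [(0.69, array([340.5, 254.3]), array([ 0.5654, -0.0016,  0.0105]))]
side cap_orange []
side cap_green [(0.74, array([303.7, 145. ]), array([0.4554, 0.512 , 0.0105]))]
top cap_blue []
top cap_orange [(0.26, array([325.9, 219.6]), array([ 0.5605, -0.0146,  0.0105]))]
top cap_green []
```

View pics/s3c.png

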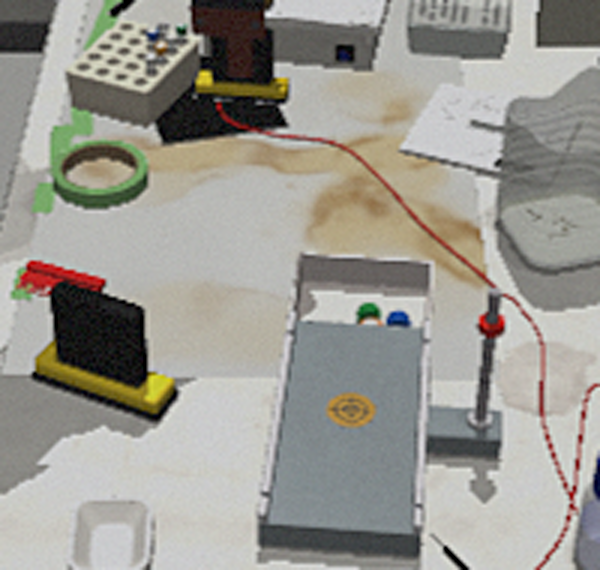

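View pics/top3.png

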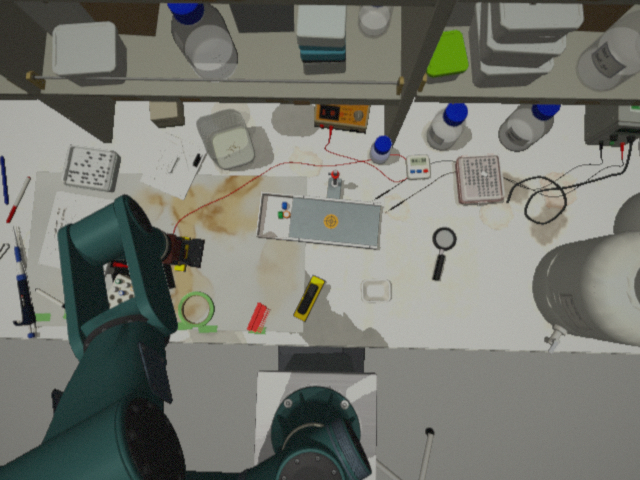

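In the top view the blue, green and orange caps are all in the tray at about (284,205-217), and the plate is clear. I'll check them up close and refine the disc position before placing the sweeper.

Run:
```python
from h import *
np.set_printoptions(precision=4,suppress=True)
o=[]
for n in("side","top"):
    c=dict(np.load(f"cap3_{n}.npz"));W=cloud(c);X,Y,Z=W[...,0],W[...,1],W[...,2]
    hsv=cv2.cvtColor(c["image"],cv2.COLOR_BGR2HSV);H,S,V=[hsv[...,i].astype(int) for i in range(3)]
    k=((X-ORG[0])**2+(Y-ORG[1])**2<.035**2)&(H>8)&(H<30)&(S>90)&(Z<.036)
    vs,us=np.nonzero(k);print(n,"disc",len(us),ray(c,cv2.minEnclosingCircle(np.stack([us,vs],1).astype(np.float32))[0],.03),ray(c,(us.mean(),vs.mean()),.03))
    e=cv2.fitEllipse(cv2.convexHull(np.stack([us,vs],1).astype(np.int32)));print(ray(c,e[0],.03))
    k=(X>.48)&(X<.65)&(Y>.07)&(Y<.2)&(S>90)&(Z<.05)
    d=W[k];h=H[k];print(np.c_[d,h][::1][:40] if n=="top" else np.c_[d,h][::3])
c=dict(np.load("cap3_top.npz"))["image"][190:250,255:345]
cv2.imwrite("pics/t3c.png",cv2.resize(c,None,fx=8,fy=8,interpolation=cv2.INTER_CUBIC))
```

```text
side disc 135 [ 0.5545 -0.0303  0.03  ] [ 0.5547 -0.0297  0.03  ]
[ 0.5545 -0.0295  0.03  ]
[[  0.6492   0.1975   0.0024  18.    ]
 [  0.5711   0.1133   0.0235  67.    ]
 [  0.5661   0.1176   0.0164  67.    ]
 [  0.5739   0.1153   0.0185  67.    ]
 [  0.5658   0.1082   0.0208  68.    ]
 [  0.5737   0.1083   0.0209  68.    ]
 [  0.5635   0.1136   0.0128  65.    ]
 [  0.5709   0.1035   0.0214  70.    ]
 [  0.5789   0.105    0.0202  70.    ]
 [  0.5945   0.1008   0.0241 109.    ]
 [  0.6023   0.0999   0.025  111.    ]
 [  0.5765   0.1055   0.0164  23.    ]
 [  0.5947   0.101    0.0205 109.    ]
 [  0.6024   0.0985   0.0227 108.    ]
 [  0.5791   0.1022   0.0157  14.    ]
 [  0.5942   0.0918   0.0248 108.    ]
 [  0.6023   0.0952   0.0221 109.    ]
 [  0.5814   0.0955   0.018   13.    ]
 [  0.5946   0.0949   0.0187 107.    ]
 [  0.6024   0.0942   0.0194 107.    ]
 [  0.6027   0.0956   0.0148 114.    ]]
top disc 159 [ 0.554  -0.0274  0.03  ] [ 0.5542 -0.0275  0.03  ]
[ 0.554  -0.0275  0.03  ]
[[  0.6498   0.198    0.0018  19.    ]
 [  0.6499   0.1923   0.0019  20.    ]
 [  0.647    0.1979
[... 763 characters left out ...]
  0.5963   0.0955   0.0251 109.    ]
 [  0.5948   0.1073   0.0167 111.    ]
 [  0.594    0.104    0.0217 109.    ]
 [  0.5934   0.1009   0.0248 106.    ]
 [  0.5933   0.0981   0.0258 107.    ]
 [  0.5901   0.1061   0.0271 111.    ]
 [  0.5918   0.1042   0.0184 109.    ]
 [  0.5904   0.1007   0.0261 106.    ]
 [  0.5919   0.0988   0.0181 106.    ]
 [  0.591    0.0954   0.0237 112.    ]
 [  0.59     0.1047   0.0127 111.    ]
 [  0.5889   0.1013   0.0194 109.    ]
 [  0.5897   0.099    0.0151 110.    ]
 [  0.5898   0.0962   0.0149 110.    ]
 [  0.5812   0.0986   0.0159  15.    ]
 [  0.581    0.0957   0.0174  14.    ]
 [  0.5812   0.093    0.0164  14.    ]
 [  0.5762   0.1138   0.0264  67.    ]]
```

View pics/t3c.png

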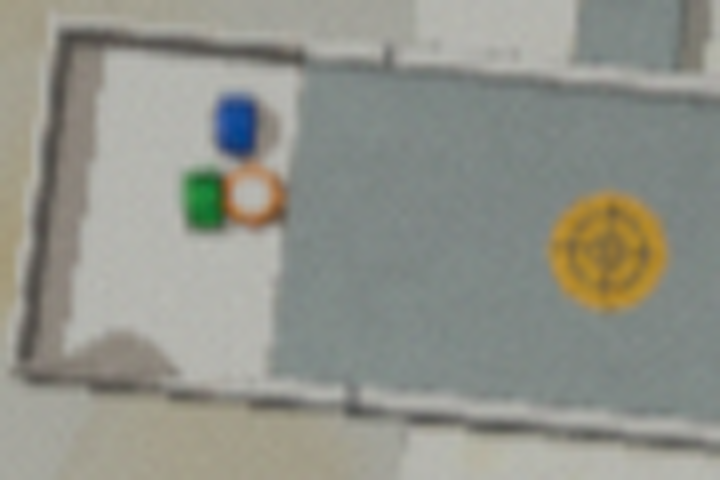

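All three caps lie in the tray, heights 10–25 mm, and the disc is refined to (0.554, -0.028). Next: stand the sweeper back, release it, then take the loupe. I measured its handle centre as (0.438, -0.321), yaw -0.243.

```bash
sed -i 's/^ORG=.*/ORG=np.array([0.5543,-0.0282])/; s/;YAW=-0.079//' h.py; sed -i '/^ORG=/a YAW=-0.079' h.py
python3 - <<'E'
from h import *
np.set_printoptions(precision=4,suppress=True)
g=np.array([.4525,.349])
servo_line([*g,.04],rate=.15)
hit=servo_line([*g,.0265],rate=.03,contact_N=3); print(hit,current_position(),current_force())
move_gripper(.06)
servo_line([*g,.16],rate=.15)
print(current_clock())
L=np.array([.438,-.321]);yl=-.243;d=np.array([np.cos(yl),np.sin(yl)])
G=L+.015*d; th=np.pi/2+yl
print(inverse_kinematics([*G,.16],Q(th)),inverse_kinematics([*G,.16],Q(th-np.pi)))
move_ptp([*G,.2],Q(th)); print(current_clock())
c=capture("top");cv2.imwrite("pics/top4.png",c["image"]);c=capture("side");cv2.imwrite("pics/side4.png",c["image"])
E
python3 - <<'E'
import cv2
s=cv2.imread("pics/side4.png")
cv2.imwrite("pics/s4c.png",cv2.resize(s[120:400,200:430],None,fx=2.1,fy=2.1))
E
```

```text
True [0.4528 0.3492 0.0278] [-0.8892  0.4675  3.9869]
20.5917
[-0.7463  0.3629  1.678  -0.      1.1006 -2.0741] [-0.7463  0.3629  1.678  -0.      1.1006  1.0675]
22.9917
```

View pics/s4c.png

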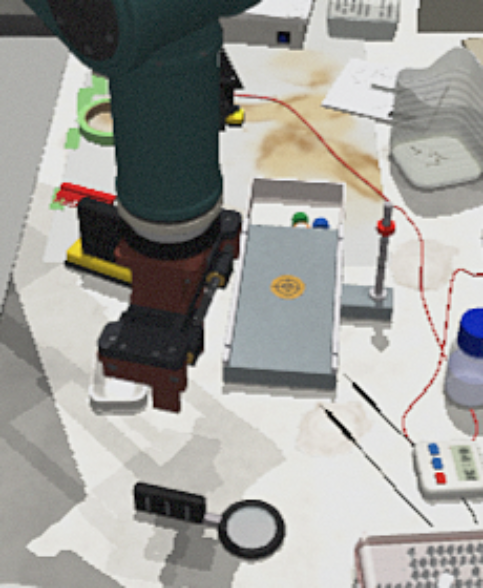

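View pics/top4.png

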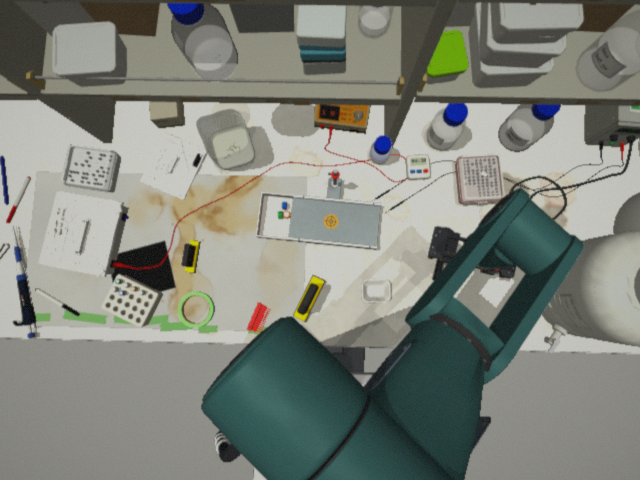

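The sweeper stands upright again at (191,256) in the top view. The gripper is above the loupe, so I'll grasp it.

Run:
```python
from h import *
np.set_printoptions(precision=4,suppress=True)
L=np.array([.438,-.321]);yl=-.243;d=np.array([np.cos(yl),np.sin(yl)])
G=L+.015*d
servo_line([*G,.03],rate=.15)
hit=servo_line([*G,.003],rate=.05,contact_N=5);z=current_position()[2]; print(hit,current_position())
if z>.01: print("early contact")
move_gripper(0); print(current_finger_gap(),current_position(),current_force())
servo_line([*G,.06],rate=.1); print(current_finger_gap(),current_force(),current_clock())
for n in("side","top"):
    c=capture(n);cv2.imwrite(f"pics/{n}5.png",c["image"]); np.savez(f"cap5_{n}.npz",**c)
s=cv2.imread("pics/side5.png");cv2.imwrite("pics/s5c.png",cv2.resize(s[250:450,200:400],None,fx=3,fy=3))
```

```text
False [ 0.4525 -0.3245  0.0028]
0.013938356484694586 [ 0.4526 -0.3246  0.0031] [-0.098  -0.4369  0.9518]
0.013909439672396598 [-0.789   0.9118 -0.9163] 26.5583
```

View pics/s5c.png

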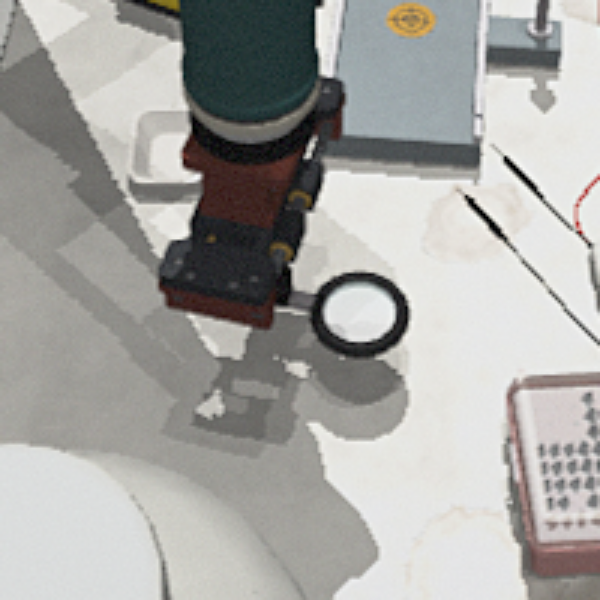

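The loupe is held: the gap is 13.9 mm and the rim hangs clear at about (320,355). Next I'll move it over the disc.

Run:
```python
from h import *
np.set_printoptions(precision=4,suppress=True)
p=current_position()
servo_line([p[0],p[1],.127],rate=.12)
yl=-.05;d=np.array([np.cos(yl),np.sin(yl)])
T=ORG-.067*d
servo_line([*T,.127],Q(np.pi/2+yl),rate=.15)
sleep(.3)
print(current_position(),current_finger_gap(),current_clock())
for n in("side","top"):
    c=capture(n);cv2.imwrite(f"pics/{n}6.png",c["image"]); np.savez(f"cap6_{n}.npz",**c)
    W=cloud(c);X,Y,Z=W[...,0],W[...,1],W[...,2]
    k=(X>ORG[0]-.033)&(X<ORG[0]+.06)&(abs(Y-ORG[1])<.05)&(Z>.1)&(Z<.16)
    w=W[k];print(n,len(w)); 
    A=np.c_[w[:,:2]-ORG,np.ones(len(w))];q=np.linalg.lstsq(A,w[:,2],rcond=None)[0]
    r=abs(w[:,2]-A@q)<.006;q=np.linalg.lstsq(A[r],w[r,2],rcond=None)[0];print("plane",q)
    P=w[r][:,:2].astype(np.float32)*1e3;print(cv2.minEnclosingCircle(P), "z med",np.median(w[:,2]))
    k=(X>.63)&(X<.69)&(abs(Y+.035)<.03)&(Z>.155)&(Z<.18);print("post top z",np.percentile(Z[k],[10,50,90]))
    s=c["image"][180:300,280:400] if n=="side" else c["image"][140:260,270:390]
    cv2.imwrite(f"pics/{n}6c.png",cv2.resize(s,None,fx=5,fy=5))
```

```text
[ 0.4874 -0.0251  0.127 ] 0.013858714694326564 29.825
side 444
plane [0.0102 0.0109 0.1308]
((553.654541015625, -29.316951751708984), 34.68856430053711) z med 0.13078736887990888
post top z [0.1569 0.1611 0.1645]
top 0
plane [0. 0. 0.]
((0.0, 0.0), 0.0) z med nan
post top z [0.1599 0.1643 0.167 ]
  return _methods._mean(a, axis=axis, dtype=dtype,
  ret = ret.dtype.type(ret / rcount)
```

View pics/side6c.png

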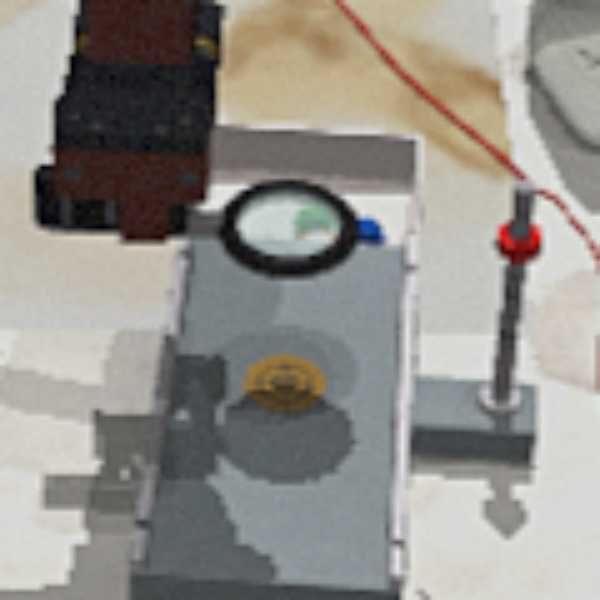

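View pics/top6c.png

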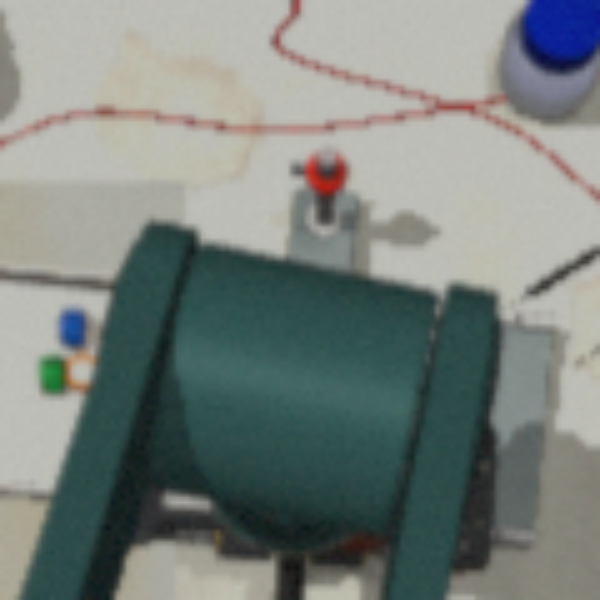

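Run:
```python
from h import *
np.set_printoptions(precision=4,suppress=True)
c=dict(np.load("cap6_side.npz"));im=c["image"].astype(int);W=cloud(c)
k=np.zeros((480,640),bool);k[214:238,318:354]=True
k&=(im.max(2)<75)&(W[...,2]>.1)
v,u=np.nonzero(k);e=cv2.fitEllipse(cv2.convexHull(np.stack([u,v],1).astype(np.int32)));print("rim",e)
for z in(.125,.129,.133):print(z,proj(c,[*ORG,z]))
red=im[...,2]-im[...,1]//2-im[...,0]//2
k=np.zeros((480,640),bool);k[220:238,376:392]=True;k&=red>45
v,u=np.nonzero(k);print("collar",v.min(),v.max(),u.min(),u.max(),cv2.fitEllipse(cv2.convexHull(np.stack([u,v],1).astype(np.int32)))[0])
P=S2W(.105,0);print(P)
# synthetic collar silhouette extents
a=np.linspace(0,2*np.pi,60)
for z in(.123,.126,.129,.132,.135):
    pts=np.array([proj(c,[P[0]+.011*np.cos(t),P[1]+.011*np.sin(t),z+h]) for t in a for h in(-.005,.005)])
    print(z,pts[:,1].min(),pts[:,1].max(),pts[:,0].min(),pts[:,0].max())
print(W[210:220,383:387,2])
for n in("side","top"):
  for f in("cap","cap3","cap6"):
    c=dict(np.load(f"{f}_{n}.npz"));W=cloud(c);im=c["image"].astype(int);red=im[...,2]-im[...,1]//2-im[...,0]//2
    k=(red>45)&(np.hypot(W[...,0]-P[0],W[...,1]-P[1])<.025)&(W[...,2]>.08)
    print(n,f,k.sum(),np.percentile(W[k][:,2],[2,10,50,80,90,98]))
```

```text
rim ((333.62884521484375, 223.57945251464844), (20.67211151123047, 35.658226013183594), 107.90264892578125)
0.125 [337.6226 226.2132]
0.129 [337.6765 224.8955]
0.133 [337.7305 223.5722]
collar 220 232 379 391 (385.0162353515625, 225.7539825439453)
[ 0.659  -0.0365]
0.123 225.11263507386673 234.59216871733793 377.96642138713156 387.88976810430916
0.126 224.12330322596446 233.6102679740868 378.072789863781 388.0131650443086
0.129 223.13073437926028 232.62512794011698 378.17950672572806 388.1369687980823
0.132 222.1349126209977 231.63673255931295 378.28657368736333 388.2611813807212
0.135 221.13582193394862 230.64506566927022 378.3939924743445 388.38580482064685
[[ 0.0006  0.0009  0.0005 -0.0014]
 [-0.0047 -0.0002 -0.0023 -0.0039]
 [-0.0011  0.0001 -0.0018  0.0003]
 [ 0.0022     nan -0.0019 -0.0031]
 [ 0.0012  0.0041  0.0006 -0.0011]
 [ 0.0033  0.004   0.0055  0.0014]
 [ 0.0025  0.1638  0.1628  0.1658]
 [ 0.1645  0.1648  0.1628  0.1634]
 [ 0.1605  0.1635  0.1628  0.1635]
 [ 0.1581  0.1566  0.1593  0.1602]]
side cap 43 [0.1261 0.1284 0.1328 0.1349 0.1358 0.1373]
side cap3 43 [0.1267 0.1293 0.1329 0.1356 0.1366 0.1393]
side cap6 43 [0.1243 0.1276 0.1329 0.1349 0.1355 0.1371]
top cap 41 [0.1274 0.1319 0.1356 0.1388 0.14   0.1594]
top cap3 40 [0.1278 0.1315 0.1359 0.1379 0.1389 0.1565]
top cap6 42 [0.1292 0.1318 0.1357 0.1383 0.139  0.1565]
```

Collar silhouette (lower edge at row 232) and depth (top face about 0.1355) both put its middle near 0.130. I'll raise the loupe by 1 mm, settle, check and hand in.

Run:
```python
from h import *
np.set_printoptions(precision=4,suppress=True)
p=current_position();servo_line([p[0],p[1],.128],rate=.02);sleep(.5)
for n in("side","top"):
    c=capture(n);W=cloud(c);X,Y,Z=W[...,0],W[...,1],W[...,2]
    if n=="side":
        k=(X>ORG[0]-.033)&(X<ORG[0]+.06)&(abs(Y-ORG[1])<.05)&(Z>.1)&(Z<.16);w=W[k]
        A=np.c_[w[:,:2]-ORG,np.ones(len(w))];print(np.linalg.lstsq(A,w[:,2],rcond=None)[0],cv2.minEnclosingCircle(w[:,:2].astype(np.float32)*1e3))
    k=(X>.4)&(X<.5)&(Y>.3)&(Y<.4)&(Z>.062)&(Z<.08);w=W[k];print(n,"sweeper top",len(w),np.median(w,0))
print(current_position(),current_finger_gap(),abs(current_qvel()).max(),current_clock())
close_job()
```

```text
[-0.0011  0.0056  0.1318] ((552.7293090820312, -30.644094467163086), 34.24282455444336)
side sweeper top 1 [0.4246 0.346  0.0676]
top sweeper top 154 [0.4519 0.3481 0.0714]
[ 0.4874 -0.025   0.128 ] 0.013607784229318392 0.0013983148035601402 30.775
the job is handed in; nothing more can be done
```

I handed the job in at about 31 s with the loupe held over the disc; the interface gave no verdict.

- **Caps:** I used the smaller sweeper (90 mm foot) to sweep all three caps in one pass. The pictures show all three in the catch tray, at heights of 10–25 mm.
- **Sweeper:** It was set back where it had stood, and the last top view shows it upright and let go. In the last side view the arm almost hid it (one depth point), so that check rests on the top view alone.
- **Loupe:**

| Check | Last reading |
|---|---|
| Finger gap | 13.6 mm |
| Tilt | about 0.01 rad |
| Lens centre | within about 3 mm of the disc's centre |
| Lens mid-plane height (from the arm) | about 0.130 m |
| Joint speed | about 0.001 rad/s |

- **Where measurements disagreed:** My estimates of the collar's middle ranged from 0.126 to 0.133 m. I settled on 0.130 m, from its lower edge in the side picture and the depth of its top face. The uncertainty is about 2–3 mm, inside the 7 mm allowed. The arm hid the lens from the top camera, so its centring and tilt rest on the side camera alone.
- **Left alone:** The collar's readings did not change from the first picture to the one just before handing in. I saw no contact with the tip box, timer or weighing boat, but did not re-measure them.

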